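Switch on the lamp supply

TASK

Switch on the lab's exposure lamp: flip the toggle with the wide flat paddle handle over its centre until it snaps fully over to the opposite side, and leave it there. The other toggle, with the round ball on its lever, runs the vacuum pump: leave it as it is.

Things in the scene. Friction and masses are not known exactly. Their poses are not given: they have to be found in the camera images.
- lamp_switch (a joint): Paddle toggle: 85 mm lever, a 10 mm steel stem ending in a black flat paddle 40 mm wide (along the hinge pin), 55 mm long, 9 mm thick. Rad: 0 off, as found, leaning 0.45 to its starting side; 0.45 upright, the snap centre; 0.90 leaning to the opposite side, on. A spring snaps it to the nearer side and holds it; about 5 N at the tip starts it.
- lamp_switch_tip (a point): Middle of the paddle's free end, 85 mm from the hinge pin. Its grey steel box is fixed to the bench: 130 mm along the throw, 100 mm across, 70 mm high. The frame turns with the lever; at 0 its x is level along the throw (off to on), y level along the hinge pin, z up, and the pin's centre lies 37 mm ahead along x and 76.5 mm below, 75 mm above the bench.
- pump_switch (a joint): Ball toggle: 85 mm lever, a 10 mm steel rod ending in a black ball of 26 mm diameter. Rad: 0 off, as found, leaning 0.45 to its starting side; 0.45 upright, the snap centre; 0.90 leaning to the opposite side, on. A spring snaps it to the nearer side and holds it. It must stay off.
- pump_switch_tip (a point): Top of the ball, 85 mm from the hinge pin. Its grey box is fixed too and like the paddle's: 130 x 100 x 70 mm. The frame turns with the lever; at 0 its x is level along the throw (off to on), y level along the hinge pin, z up, and the pin's centre lies 37 mm ahead along x and 76.5 mm below, 75 mm above the bench.

How it is judged:
By the outcome, as a careful person would: the job done as asked, in the order asked, and still so for the second after the job is handed in, with the robot touching nothing.
It also fails if it takes over 32 s, if anything falls off the work surface, if the arm or the gripper's body presses on something with over 40 N, if the wrist force passes 120 N, or if a joint passes its speed limit or range.

ROBOT

A 6-joint arm with a two-finger parallel gripper is mounted at the origin on the work surface. World frame = base frame: x ahead of the robot, y to its left, z up, the work surface at z = 0. Lengths are in mm, angles in rad, forces in N, time in s.
With the tool pointing down it reaches from about 350 to 975 mm from the base axis. Payload 7.1 kg.
Tool frame: the origin (TCP) lies between the finger pads; the fingertips stand 19 mm ahead of it and the grasp point (between the pads) is the TCP (ctrl.tcp_to_tips is the distance from the TCP to the fingertips, in mm); z points along the fingers, y is the line along which they close (so a half turn about z gives the same grasp; the last joint's range is limited). The gripper opens to 88 mm and grips with 3 to 60 N. Pads are 20 mm wide; open, the fingers measure 115 mm over their backs; the gripper's body (75 mm by 178 mm) begins 61 mm behind the grasp point.
Start: joints at [1.229, 0.423, 1.63, -0, 1.089, -0.019], TCP at [198.233, 592.713, 241.675] pointing down, gripper open.
Joint ranges: [-3, 3], [-0.9, 2.11], [0.09, 2.58], [-1.31, 4.45], [0.11, 2.69], [-2.54, 2.54]. Speed limits (rad/s): [2.39, 2.39, 3.01, 3.14, 3.14, 3.14].

INTERFACE

Orientations are given as a rotation vector (axis times angle).
In Python, from workcell import status, optics, ctrl gives the robot as it stands. The module is installed in compiled form; this text tells all that it offers.
- The arm moves only by the shell command python3 -m inch 'ROWS'. ROWS is JSON, a list that holds one entry, the list of rows, each a list of 7 numbers: the shift along the tool's x, y, z in mm, then the turn, a rotation vector about the tool's x, y, z in rad, then the opening in per cent of the stroke, from 0 (shut) to 100 (fully open). A call has 1 to 20 rows; each row is the pose to reach, as a shift and turn from the pose commanded when the call began, along the tool's axes at that moment; what a row does not reach only later rows make up. A row lasts 1/10 s, in which the tool goes at most 50 mm and 8.59 degrees, less where a joint would pass 70% of its speed; a pose out of reach is approached as far as the arm can. A call with a gripper value outside its range is refused whole. The fingers move at their own pace and stop on an object; the grip force is fixed at half the most. Time passes only in rows, so rows that repeat a pose let the fingers close. It gives the time, the measured TCP pose, the force, the opening and the grip force at its end, in the units of the state.
- status.get_obs(): the state, without advancing time (a new reading comes with each control period).
- optics.get_image(name): name is "side" or "top" or "wrist"; returns a dict with "frame" (480x640x3 uint8, red, green, blue), "fx", "fy", "cx", "cy" (pixels), "rvec" (rotation vector, rad) and "tvec" (3), from world to camera coordinates, as OpenCV has them; the wrist camera has in their place "hand_eye" (4x4, takes a point from camera to tool coordinates, whose origin is the TCP and whose axes are the flange's). Camera axes: x right, y down, z forward; pixel columns grow to the right and rows downward; lengths in mm; the calibration is good to about 2 mm. A picture is of the moment at which its call begins: read the wrist's pose just before it. There is no depth.
- ctrl.close_job(): hands the job in; it is judged then, once.
The state is a dict: "t": time; "qpos": joint angles; "qvel": joint speeds; "joint_torque": joint torques, N m; "ee_pos": TCP position; "orientation": TCP orientation; "ft_force": force on the tool from outside, world axes, zero at the start; "moment": the same for the moment, N m; "width": finger opening in mm; "grasp_force": force on a finger pad.
Only numpy, scipy, OpenCV 4.12 (cv2) and the standard library are available. Lean on these libraries where they do the work, as an engineer would, in place of code of your own. Each camera call takes 0.05 s, during which the arm holds its last target. There are 200 camera calls.

## Working session

There is one attempt and no reset: what is moved stays moved. The work goes in short steps, Python scripts to look and compute and a shell command to move; the robot and the scene stay as the last step left them, time stands still between calls to the robot, and variables do not carry over. Pictures are saved under pics/ and viewed, at most 10 in all, crops included, and the job is handed in when it is done.

```bash
mkdir -p pics; cat > h.py <<'E'
import numpy as np, cv2
from workcell import status, optics, ctrl
R=lambda v: cv2.Rodrigues(np.array(v,float))[0]
def snap(n,f):
    o=status.get_obs(); im=optics.get_image(n)
    cv2.imwrite(f'pics/{f}.png',cv2.cvtColor(im['frame'],cv2.COLOR_RGB2BGR))
    K=np.array([[im['fx'],0,im['cx']],[0,im['fy'],im['cy']],[0,0,1]])
    if 'hand_eye' in im:
        T=np.eye(4);T[:3,:3]=R(o['orientation']);T[:3,3]=o['ee_pos'];T=T@im['hand_eye']
        Rc=T[:3,:3];c=T[:3,3]
    else:
        Rc=R(np.ravel(im['rvec'])).T;c=-Rc@np.ravel(im['tvec'])
    np.savez(f'pics/{f}.npz',K=K,Rc=Rc,c=c)
def ray(f,u,v):
    d=np.load(f'pics/{f}.npz');r=d['Rc']@np.linalg.inv(d['K'])@[u,v,1];return d['c'],r/np.linalg.norm(r)
def plane(f,u,v,z):
    c,r=ray(f,u,v);return c+r*(z-c[2])/r[2]
def tri(*obs):
    A=np.zeros((3,3));b=np.zeros(3)
    for o in obs:
        c,r=ray(*o);P=np.eye(3)-np.outer(r,r);A+=P;b+=P@c
    return np.linalg.solve(A,b)
E
python3 - <<'E'
from h import *
snap('top','top1');snap('side','side1')
o=status.get_obs();print(o);print(R(o['orientation']).round(3))
for f in('top1','side1'):print(np.load(f'pics/{f}.npz')['c'])
E
```

```text
{'t': 0.1, 'qpos': array([ 1.22899117e+00,  4.23768681e-01,  1.63058691e+00, -2.62142385e-07,
        1.08859235e+00, -1.90189575e-02]), 'qvel': array([ 1.91454399e-04, -1.76211657e-03, -1.70898161e-03,  1.29010026e-03,
        1.36005944e-03, -5.38288532e-05]), 'joint_torque': array([ 9.94694201e-04, -5.45614493e+01, -2.74324501e+01,  6.45940402e-02,
        1.87924923e-02,  2.13187207e-06]), 'ee_pos': array([198.08808988, 592.2903866 , 240.98722616]), 'orientation': array([-5.04793736e-01, -3.10052525e+00,  2.09423118e-03]), 'ft_force': array([-0.23830307,  0.60623972, -0.46972002]), 'moment': array([-0.02624789, -0.06881805,  0.00879139]), 'grasp_force': 0.0, 'width': 87.6097023282234}
[[-0.948  0.317 -0.   ]
 [ 0.317  0.948 -0.001]
 [ 0.    -0.001 -1.   ]]
[462.25195993  -1.10708351 853.64639215]
[523.17667274 506.81026305 622.96769684]
```

View pics/top1.png

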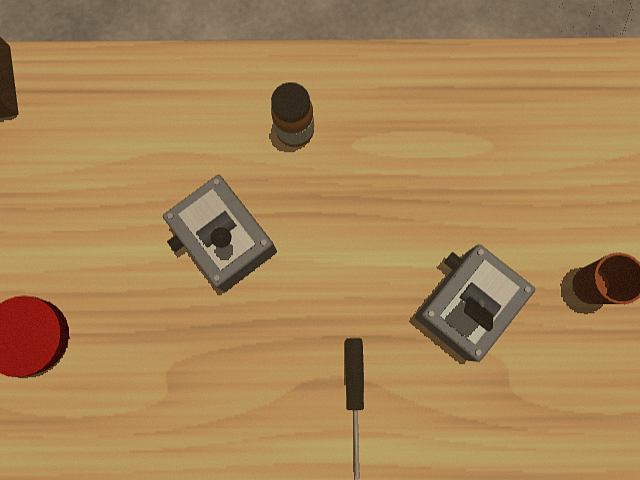

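View pics/side1.png

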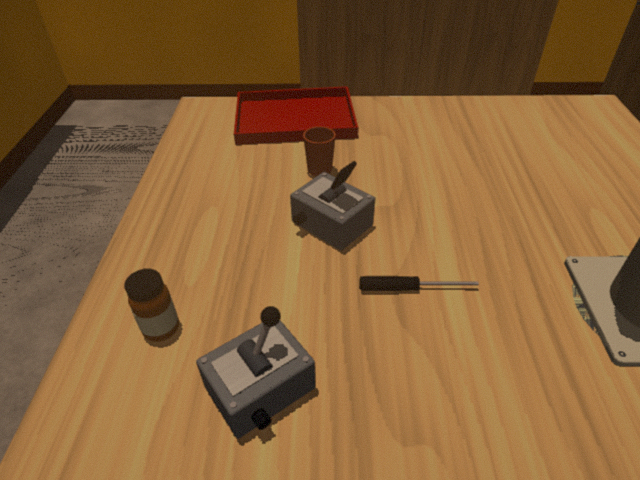

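The paddle toggle is the right box in the top view (about 475,305) and the ball toggle is the left one (about 220,235). In the side view the paddle is at about (340,180) and the ball at (270,316). Next I'll zoom in on the paddle.

```bash
python3 - <<'E'
from h import *
a=cv2.imread('pics/top1.png')[235:370,400:545];b=cv2.imread('pics/side1.png')[150:255,280:385]
a=cv2.resize(a,None,fx=3.5,fy=3.5,interpolation=2)[:472];b=cv2.resize(b,(472,472),interpolation=2)
cv2.imwrite('pics/crop1.png',cv2.resize(np.hstack([a[:472,:],b[:a.shape[0]]]),None,fx=.8,fy=.8))
print(a.shape,b.shape)
for u,v in[(481,252),(528,289),(478,352),(430,314)]:print(plane('top1',u,v,70).round(1))
E
```

```text
(472, 508, 3) (472, 472, 3)
[ 590.4 -211.1   70. ]
[ 538.9 -272.4   70. ]
[ 454.9 -200.1   70. ]
[ 505.9 -137.8   70. ]
```

View pics/crop1.png

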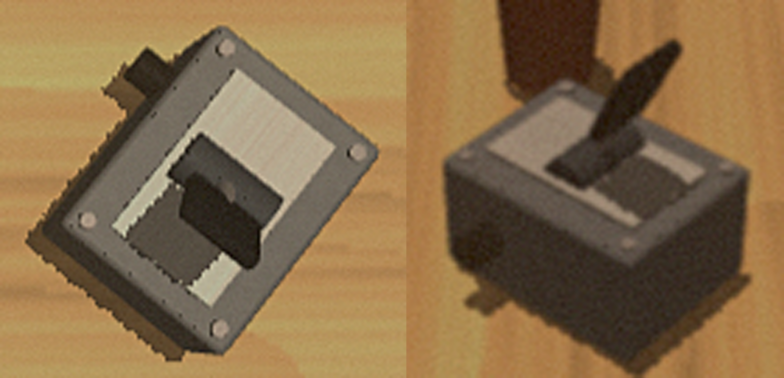

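The paddle is at top-view pixel (478,310), leaning to the lower left in the image. The box centre comes out near (522,-205) and the throw direction near (0.757,-0.652). I'll move above the off side with the gripper shut and turned to the throw, then look again.

```bash
W='[-407,-330,0,0,0,0.387,0]'; python3 -m inch '[[[-407,-330,0,0,0,0.387,0],[-407,-330,0,0,0,0.387,0],[-407,-330,0,0,0,0.387,0],[-407,-330,0,0,0,0.387,0],[-407,-330,0,0,0,0.387,0],[-407,-330,0,0,0,0.387,0],[-407,-330,0,0,0,0.387,0],[-407,-330,0,0,0,0.387,0],[-407,-330,0,0,0,0.387,0],[-407,-330,0,0,0,0.387,0],[-407,-330,0,0,0,0.387,0],[-482,-621,0,0,0,0.387,0],[-482,-621,0,0,0,0.387,0],[-482,-621,0,0,0,0.387,0],[-482,-621,0,0,0,0.387,0],[-482,-621,0,0,0,0.387,0],[-482,-621,0,0,0,0.387,0],[-482,-621,0,0,0,0.387,0],[-482,-621,0,0,0,0.387,0],[-482,-621,0,0,0,0.387,0]]]'
python3 - <<'E'
from h import *
snap('wrist','w1')
o=status.get_obs();print(o['ee_pos'],R(o['orientation']).round(3))
# project estimate into wrist, side
d=np.load('pics/w1.npz');th=np.array([.757,-.652,0]);pin=np.array([522.5,-205.4,75])
tip=pin-37*th+[0,0,76.5]
for n,p in(('pin',pin),('tip',tip)):
    for f in('w1','side1','top1'):
        d=np.load(f'pics/{f}.npz');q=d['K']@d['Rc'].T@(p-d['c']);print(n,f,(q[:2]/q[2]).round(1))
E
```

```text
t: 2.1
ee_pos: [458.1, -148.2, 241.4]
orientation: [-1.091, -2.945, -0.001]
ft_force: [0.1, 0.0, 0.4]
width: 0.3
grasp_force: 0.0
[ 458.28451262 -147.84549339  241.48521937] [[-0.759  0.651 -0.001]
 [ 0.651  0.759  0.   ]
 [ 0.001  0.    -1.   ]]
pin w1 [316.4 310.5]
pin side1 [331.9 193.8]
pin top1 [480.4 301.1]
tip w1 [315.8 315.3]
tip side1 [348.4 166.9]
tip top1 [477.9 319.4]
```

View pics/w1.png

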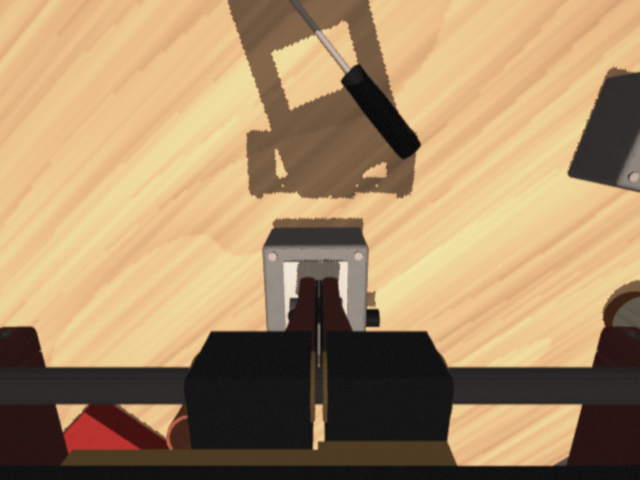

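The wrist view shows the fingers (319,300) in line with the box (264–368, centre 316). That agrees with the estimate, so I'll descend and push along tool −x.

```bash
python3 -m inch '[[[0,0,35,0,0,0,0],[0,0,70,0,0,0,0],[0,0,97,0,0,0,0],[0,0,97,0,0,0,0],[-8,0,97,0,0,0,0],[-16,0,97,0,0,0,0],[-24,0,97,0,0,0,0],[-30,0,97,0,0,0,0],[-36,0,97,0,0,0,0],[-42,0,97,0,0,0,0],[-48,0,97,0,0,0,0],[-54,0,97,0,0,0,0],[-60,0,97,0,0,0,0]]]'; python3 -m inch '[[[-6,0,0,0,0,0,0],[-12,0,0,0,0,0,0],[-18,0,0,0,0,0,0],[-24,0,0,0,0,0,0],[-28,0,0,0,0,0,0],[-28,0,0,0,0,0,0]]]'
python3 - <<'E'
from h import *
snap('side','side2')
a=cv2.imread('pics/side2.png')[100:270,240:440];cv2.imwrite('pics/c2.png',cv2.resize(a,None,fx=3,fy=3,interpolation=2))
E
```

```text
t: 3.45
ee_pos: [503.8, -188.4, 144.9]
orientation: [-1.092, -2.945, -0.0]
ft_force: [-1.6, 1.7, 2.0]
width: 0.2
grasp_force: 1.1
t: 4.05
ee_pos: [525.6, -206.9, 144.6]
orientation: [1.092, 2.945, -0.0]
ft_force: [-0.3, 0.1, -0.0]
width: 0.6
grasp_force: 0.0
```

View pics/c2.png

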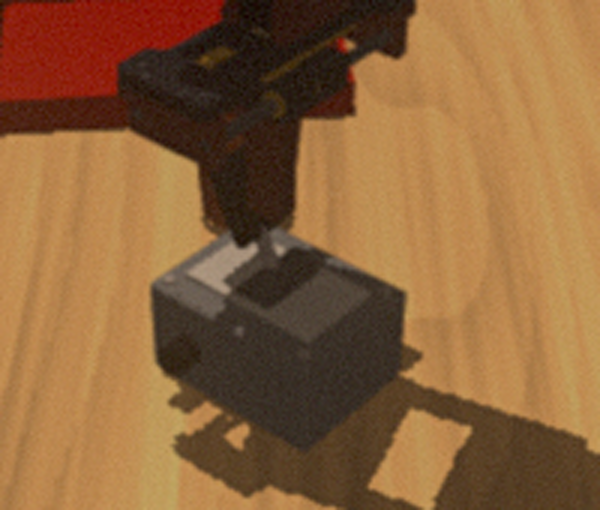

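With the fingers past the centre at crop (250,200), the stem at (265,240) leans the other way, and the force is back to zero, so it has snapped over. I'll back off, raise, move aside and check.

```bash
python3 -m inch '[[[10,0,0,0,0,0,0],[20,0,0,0,0,0,0],[20,0,-40,0,0,0,0],[20,0,-80,0,0,0,0],[20,0,-120,0,0,0,0],[60,0,-150,0,0,0,0],[110,0,-150,0,0,0,0],[150,0,-150,0,0,0,0],[150,0,-150,0,0,0,0],[150,0,-150,0,0,0,0]]]'
python3 - <<'E'
from h import *
snap('top','top3');snap('side','side3')
t=cv2.imread('pics/top3.png');s=cv2.imread('pics/side3.png')
f=lambda a:cv2.resize(a,(390,280),interpolation=2)
cv2.imwrite('pics/c3.png',np.vstack([np.hstack([f(t[235:375,390:585]),f(s[130:270,250:445])]),np.hstack([f(t[160:300,130:325]),f(s[290:430,170:365])])]))
E
```

```text
t: 5.1
ee_pos: [410.5, -108.0, 295.0]
orientation: [1.089, 2.945, -0.0]
ft_force: [0.2, -0.4, 0.2]
width: 0.1
grasp_force: 0.0
```

View pics/c3.png

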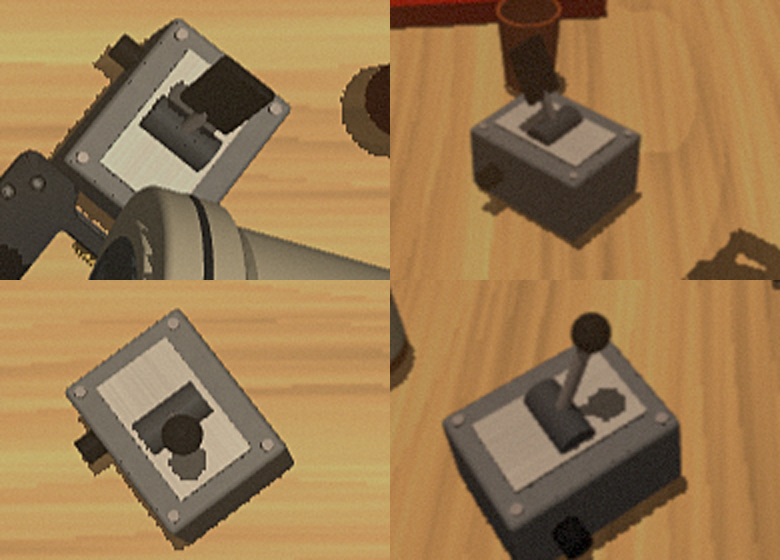

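The paddle (crop 230,95 from the top, 535,70 from the side) now leans fully to the far side. The ball toggle (crop 182,435) is as it was found, and the arm is clear of everything.

```bash
python3 -c "
from workcell import ctrl
print(ctrl.close_job())"
```

```text
the job is handed in; nothing more can be done
None
```

The lamp's paddle toggle is snapped fully over to on, the pump's ball toggle was left off, and the job was handed in at about 5 s with the arm clear of everything.

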